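# Hang the spare tape roll on the carousel's free hook

### The arm

A 6-joint arm with a two-finger parallel gripper is mounted at the origin on a cart in front of the work surface, level with it; the furniture and walls round the work are solid. World frame = base frame: x ahead of the robot, y to its left, z up, the work surface at z = 0. Lengths are in m, angles in degrees, forces in N, time in s.
With the tool pointing down it reaches from about 0.15 to 0.775 m from the base axis. Payload 6.1 kg.
Tool frame: the origin (TCP) lies at the very end of the fingers, on their centre line; the grasp point (between the pads) lies 19 mm behind it; z points along the fingers, y is the line along which they close (so a half turn about z gives the same grasp; the last joint's range is limited). The gripper opens to 85 mm and grips with 20 to 120 N. Pads are 22 mm wide; open, the fingers measure 114 mm over their backs; the gripper's body (76 mm by 85 mm) begins 54 mm behind the grasp point. The pads swing forward as they close: fully open they stand 13 mm farther back than shut.
Start: joints at [76.891, 7.208, -2.269, 80.523, 0, 90], TCP at [0.119, 0.511, 0.231] pointing down, gripper open.
Joint ranges: [-155.77, 155.77], [-54.66, 111.73], [-72.52, 77.12], [-102.08, 115.82], [-83.92, 84.16], [-180, 180]. Speed limits (degrees/s): [136.94, 136.94, 172.46, 180, 180, 180].

### API

Orientations are given as a 3x3 rotation matrix whose columns are the frame's x, y, z axes.
In Python, from station import arm gives the robot as it stands.
- The arm moves only by the shell command python3 -m creep 'ROWS'. ROWS is JSON, a list of rows, each a list of 7 numbers: the closure in counts, from 0 (fully open) to 255 (shut), then the shift along the tool's x, y, z in m, then the turn, a rotation vector about the tool's x, y, z in rad. In form: [[jaw, x, y, z, wx, wy, wz], ...]. A call has 1 to 5 rows; each row is the pose to reach, as a shift and turn from the pose commanded when the call began, along the tool's axes at that moment; what a row does not reach only later rows make up. A row lasts 1/10 s, in which the tool goes at most 50 mm and 8.59 degrees, less where a joint would pass 70% of its speed; a pose out of reach is approached as far as the arm can. A call with a gripper value outside its range is refused whole. The fingers move at their own pace and stop on an object; the grip force is fixed at half the most. Time passes only in rows, so rows that repeat a pose let the fingers close. It gives the time, the measured TCP pose, the force, the opening and the grip force at its end, in the units of the state.
- arm.state(): the state, without advancing time (a new reading comes with each control period).
- arm.get_image(name): name is "side" or "top" or "wrist"; returns the picture (400x640x3 uint8, blue, green, red); there is no depth.
- arm.get_calibration(name): a dict with "intrinsics" (3x3 intrinsics, pixels), "rvec" (rotation vector, rad) and "tvec" (3), from world to camera coordinates, as OpenCV has them. Camera axes: x right, y down, z forward; pixel columns grow to the right and rows downward; lengths in m; the calibration is good to about 2 mm. A picture is of the moment at which its call begins: read the wrist's pose just before it. get_calibration takes no time and is no camera call; for the wrist camera it gives the pose at the moment of the call.
- arm.close_job(): hands the job in; it is judged then, once.
The state is a dict: "clock": time; "joints": joint angles; "qd": joint speeds; "tau": joint torques, N m; "ee_pos": TCP position; "eef_rot": TCP orientation; "ft_force": force on the tool from outside, world axes, zero at the start; "torque": the same for the moment, N m; "opening": opening from 0.0 (shut) to 1.0 (fully open); "grip_force": force on a finger pad.
Only numpy, scipy, OpenCV 4.12 (cv2) and the standard library are available. Lean on these libraries where they do the work, as an engineer would, in place of code of your own. Each camera call takes 0.05 s, during which the arm holds its last target. There are 200 camera calls.

### The job

Turn the tape carousel by its crank until the empty hook points to the front, over the pointer on the base. Then pick up the loose tape roll from the desk and slide its square hole onto that square hook until it sits fully home against the collar, and let go with the hook still at the front. Leave the other things on the desk where they are.

Things in the scene. Friction and masses are not known exactly. Their poses are not given: they have to be found in the camera images.
- carousel: Fixed base of the tape carousel: a round wooden disc on the desk, 164 mm across, 14 mm thick. Origin: centre of its underside; z up. Its -x side is the front, marked by a small wooden pointer on the rim that reaches 102 mm from the centre. On it turns a column with three square sloping hooks 120 degrees apart: two carry tape rolls (fixed to them), one is empty.
- rotor (a joint): Turn of the column with hooks and crank, rad, counter-clockwise from above, about the vertical axis through the base's origin. 0 (or a full turn): the empty hook points exactly to the front. It turns either way through more than a full turn and stays where it is left (friction about 0.07 Nm).
- column_top (a point): Centre of the top of the round wooden column, 26 mm thick, 140 mm above the desk. On it lies the flat crank bar, 18 mm wide and 9 mm thick (top 149 mm above the desk), which points away from the empty hook and carries the knob.
- knob_mid (a point): Grip point on the axis of the black upright crank knob, 173 mm above the desk, 35 mm from the column's axis, opposite the empty hook. The knob is 14 mm thick, 38 mm high (151 to 189 mm above the desk) and spins freely on its own upright pin: it can be led round the column without turning the grip.
- hook (a point): The empty hook: a wooden arm, 11 x 11 mm square, rising outward 40 degrees from vertical. Origin: on its axis at the outer face of its round collar (26 mm across), 40 mm from the column's axis, 85 mm above the desk. z: along the arm to its tip, 56 mm from the collar (last 8 mm tapered to 5 mm); y: level, sideways; faces square to x and y. More finger room along y than towards the column.
- hook_tip (a point): The centre of the empty hook's outer end, 76 mm from the column's axis and 128 mm above the desk.
- front_spot (a point): A point fixed to the base where hook_tip lies when the empty hook points exactly to the front (rotor 0).
- hook_home (a point): The point on the empty hook's axis 15 mm out from the collar, where the middle of a roll lies when it is fully home.
- roll: The loose tape roll, lying flat on the desk: a paper-coloured ring, 54 mm across and 30 mm high, with a cardboard-coloured core that has a square hole, 14.5 x 14.5 mm, right through. 40 to 85 g. Origin: centre of its underside; z: along the hole (up as it lies); x and y: square to the sides of the hole. It may be put on either way up and in any quarter turn.
- roll_mid (a point): The middle of the loose roll, 15 mm from either face on the hole's axis.
- glass_apple: A blue-green apple ornament, 80 mm across, behind the work to the right; leave it. Origin: centre of its underside.
- calculator: A grey calculator, 128 x 78 x 14 mm, lying at the left of the work; leave it. Origin: centre of its underside.
- highlighter_a: A yellow highlighter pen, 116 mm long and 17 mm high, lying in front at the left; leave it. Origin: centre of its underside.
- eraser: A small blue and white eraser, 40 x 19 x 13 mm, lying at the left; leave it. Origin: centre of its underside.
There are look-alikes about, which are no part of the job. There is more than one size of the roll; the job needs the largest.

How it is judged (in metres and radians):
On the way, in this order (a step that is already met when the one before it is completed fails the run):
1. the empty hook points to the front of the base (horizontal distance between hook_tip and front_spot below 0.018 m and velocity of joint rotor between -0.1 and 0.1 rad/s), for 0.2 s.
2. the roll is fully home on that hook (distance between roll_mid and hook_home below 0.007 m and angle between the z axis of roll and the z axis of hook, either way round below 0.15 rad), for 0.2 s.
At the end, for the whole second after the job is handed in: The roll is on the hook that was empty, its middle within 7 mm of the home point and its hole within 0.15 rad of the hook's axis, at rest and released; that hook's tip is within 18 mm (level) of the front spot (all of step 2 and horizontal distance between hook_tip and front_spot below 0.018 m and linear speed of roll below 0.02 m/s); the robot touches nothing.
It fails at once if the apple ornament is moved by more than 30 mm (distance of glass_apple from where it was at the start of the episode above 0.03 m).
It fails at once if the calculator is moved by more than 30 mm (distance of calculator from where it was at the start of the episode above 0.03 m).
It fails at once if the highlighter is moved by more than 30 mm (distance of highlighter_a from where it was at the start of the episode above 0.03 m).
It fails at once if the eraser is moved by more than 30 mm (distance of eraser from where it was at the start of the episode above 0.03 m).
It also fails if it takes over 51 s, if anything falls off the work surface, if the arm or the gripper's body presses on something with over 40 N, if the wrist force passes 120 N, or if a joint passes its speed limit or range.

## Working session

There is one attempt and no reset: what is moved stays moved. The work goes in short steps, Python scripts to look and compute and a shell command to move; the robot and the scene stay as the last step left them, time stands still between calls to the robot, and variables do not carry over. Pictures are saved under pics/ and viewed, at most 10 in all, crops included, and the job is handed in when it is done.

```bash
ls; mkdir -p pics
python3 - <<'E'
from station import arm
import cv2,numpy as np
s=arm.state();print(s['clock'],s['ee_pos'],s['eef_rot'],s['opening'])
for n in("side","top"):
    im=arm.get_image(n);cv2.imwrite(f'pics/{n}0.png',im)
    c=arm.get_calibration(n);print(n,c)
E
```

```text
pics
0.0 [0.11897355 0.51092483 0.23050476] [[-9.73939649e-01  2.26806995e-01 -3.83722436e-04]
 [ 2.26807319e-01  9.73938386e-01 -1.56828869e-03]
 [ 1.80231647e-05 -1.61444960e-03 -9.99998697e-01]] 1.0010058480220916
side {'intrinsics': array([[474.27607711,   0.        , 323.51864167],
       [  0.        , 474.27607711, 195.66572401],
       [  0.        ,   0.        ,   1.        ]]), 'rvec': array([ 2.30601125, -0.05380921,  0.05100656]), 'tvec': array([-0.54430521,  0.12158544,  1.25781896])}
top {'intrinsics': array([[501.78625266,   0.        , 321.62454184],
       [  0.        , 501.78625266, 201.77454202],
       [  0.        ,   0.        ,   1.        ]]), 'rvec': array([ 2.19567776, -2.20400849,  0.08037972]), 'tvec': array([0.01838857, 0.55995838, 1.78000678])}
```

View pics/top0.png

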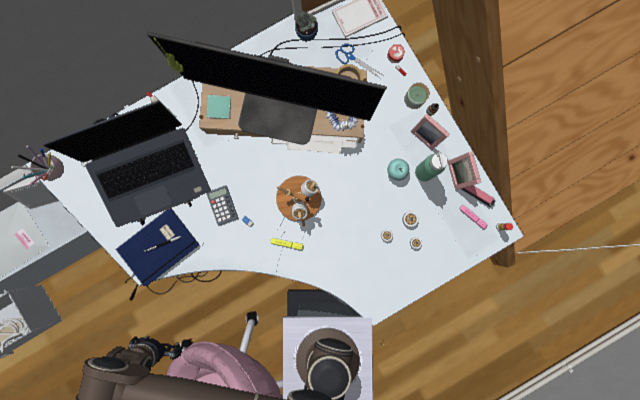

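View pics/side0.png

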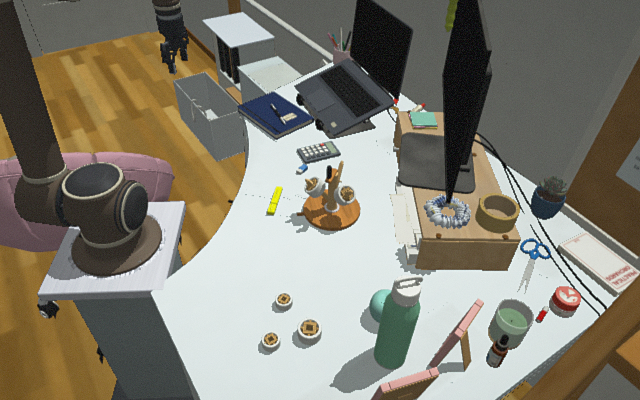

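The top view shows the carousel at about (300,200). The roll candidates in the top view are (410,219), (387,236) and (416,243). In the side view they are (309,331), (284,300) and (270,341). The one at top (410,219) / side (309,331) looks largest, so I'll measure all three and crop.

```bash
cat > h.py <<'E'
import cv2,numpy as np
from station import arm
def cal(n):
    c=arm.get_calibration(n);return np.array(c['intrinsics']),cv2.Rodrigues(np.array(c['rvec']))[0],np.array(c['tvec'],float),np.array(c['rvec'],float)
def plane(C,uv,z):
    K,R,t,_=C;d=R.T@np.linalg.inv(K)@np.array([uv[0],uv[1],1.]);o=-R.T@t
    return o+d*(z-o[2])/d[2]
def tri(Ca,a,Cb,b):
    P=[c[0]@np.c_[c[1],c[2]] for c in(Ca,Cb)]
    X=cv2.triangulatePoints(P[0],P[1],np.array(a,float).reshape(2,1),np.array(b,float).reshape(2,1));return (X[:3]/X[3]).ravel()
def proj(C,X):
    return cv2.projectPoints(np.array(X,float).reshape(-1,3),C[3],C[2],C[0],None)[0].reshape(-1,2)
E
python3 - <<'E'
from h import *
t=cv2.imread('pics/top0.png');s=cv2.imread('pics/side0.png')
T=cal('top');S=cal('side')
for a,b in(((410,219),(309,331)),((387,236),(284,300)),((416,243),(270,341))):
    print(plane(T,a,.03),plane(S,b,.03))
# disc: orange-brown mask
h=cv2.cvtColor(t,cv2.COLOR_BGR2HSV)
print('disc approx',plane(T,(300,200),.014),plane(S,(333,210),.014))
up=lambda im,x,y,w,hh,k:cv2.resize(im[y:y+hh,x:x+w],None,fx=k,fy=k,interpolation=cv2.INTER_CUBIC)
A=up(t,265,165,70,70,5);B=up(s,285,150,90,90,5)[:,:];C=up(t,370,200,70,60,5)
D=up(s,250,280,90,75,5)
W=np.zeros((600,800,3),np.uint8)
r=lambda im,w,h:cv2.resize(im,(w,h))
W[:300,:300]=r(A,300,300);W[:300,300:600]=r(B,300,300);W[300:,:350]=r(C,350,300);W[300:,350:710]=r(D,360,300)
cv2.imwrite('pics/c0.png',W)
E
```

```text
[ 0.49685167 -0.29735242  0.03      ] [ 0.49574618 -0.30925893  0.03      ]
[ 0.43693717 -0.21473429  0.03      ] [ 0.44077414 -0.22574633  0.03      ]
[ 0.41172839 -0.31745911  0.03      ] [ 0.41151998 -0.32991763  0.03      ]
disc approx [0.56675957 0.09366321 0.014     ] [0.57662927 0.08585701 0.014     ]
```

View pics/c0.png

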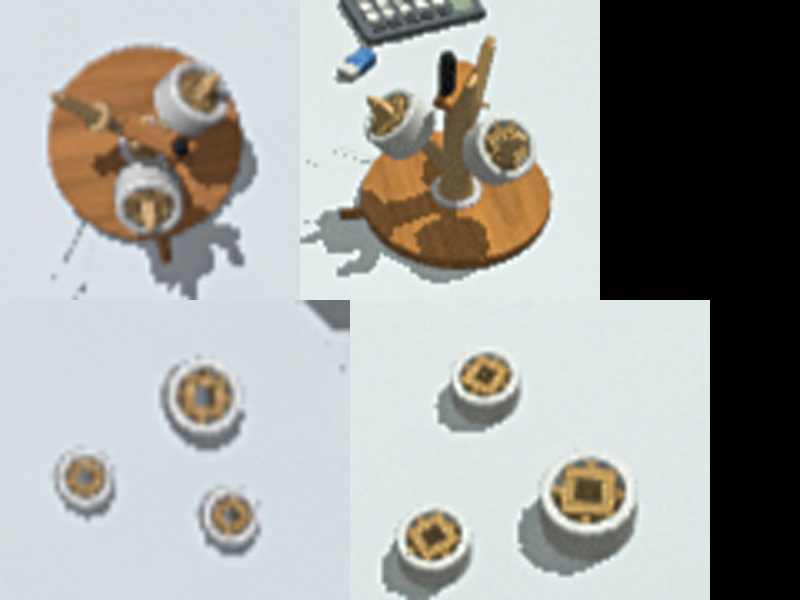

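The top-left crop shows the disc at about (299,198) with its pointer at (303,224). The empty hook tip is at about (278,188) and the black knob at about (307,199). Of the rolls, top (410,219) / side (309,328) is clearly the largest, so I choose that one. Next I measure with masks.

Run:
```python
from h import *
t=cv2.imread('pics/top0.png');s=cv2.imread('pics/side0.png');T=cal('top');S=cal('side')
def mask(im,box,f):
    x,y,w,h=box;m=np.zeros(im.shape[:2],np.uint8);H=cv2.cvtColor(im,cv2.COLOR_BGR2HSV);m[y:y+h,x:x+w]=f(H)[y:y+h,x:x+w]*255;return m
big=lambda m:max(cv2.findContours(m,0,2)[0],key=cv2.contourArea)
br=lambda H:(H[...,1]>90)&(H[...,0]<22)
for n,im,C,b in(('top',t,T,(270,170,60,56)),('side',s,S,(295,150,70,82))):
    c=cv2.convexHull(big(mask(im,b,br)));pts=np.array([plane(C,p[0],.014)[:2] for p in c])
    # robust circle r=.082
    from scipy.optimize import least_squares
    r=least_squares(lambda q:np.hypot(*(pts-q).T)-.082,pts.mean(0),loss='soft_l1',f_scale=.002).x
    d=np.hypot(*(pts-r).T);print(n,'disc',r,'resid',np.round(d-.082,3))
    bk=mask(im,b,lambda H:(H[...,2]<50));k=cv2.findContours(bk,0,2)[0]
    for q in k:
        if cv2.contourArea(q)>2:
            (x,y)=q.reshape(-1,2).mean(0);print(' black',x,y,cv2.contourArea(q),cv2.boundingRect(q),plane(C,(x,y),.18))
print('ptr',plane(T,(303.5,225),.007),plane(S,(285+46/3.333,150+213/3.333),.007))
print('knobtop',tri(T,(307.2,199.3),S,(329.1,167.1)),plane(T,(307.2,199.3),.185))
print('tip',plane(T,(278.3,187.9),.128),plane(S,(285+188/3.33,150+40/3.33),.128))
for n,im,C,b in(('top',t,T,(398,207,25,25)),('side',s,S,(290,310,38,28))):
    c=big(cv2.morphologyEx(mask(im,b,br),3,np.ones((3,3))));x,y=np.array(cv2.minEnclosingCircle(c)[0]);print(n,'roll',x,y,cv2.boundingRect(c),plane(C,(x,y),.03))
```

```text
top disc [0.5716925  0.09849797] resid [-0.    -0.001 -0.002 -0.003 -0.003 -0.004 -0.004 -0.003 -0.004  0.014
  0.014 -0.004 -0.004 -0.004 -0.004 -0.004 -0.003 -0.001 -0.001 -0.001
  0.003  0.     0.    -0.    -0.001 -0.   ]
 black 307.0 199.0 5.0 (306, 197, 3, 5) [0.55979616 0.06637235 0.18      ]
side disc [0.56995084 0.09161494] resid [ 0.142  0.001  0.001 -0.    -0.    -0.     0.001  0.001  0.001  0.002
  0.002  0.002  0.     0.    -0.     0.013  0.015  0.014 -0.003 -0.001
  0.097  0.102  0.141]
 black 328.09090909090907 172.27272727272728 28.0 (327, 166, 4, 13) [0.55624502 0.0522637  0.18      ]
ptr [0.47734528 0.08147094 0.007     ] [0.47968708 0.08061859 0.007     ]
knobtop [0.55894468 0.06562867 0.18602034] [0.55850446 0.06565996 0.185     ]
tip [0.60071637 0.16326299 0.128     ] [0.60167141 0.15944532 0.128     ]
top roll 410.5 218.75 (406, 214, 10, 10) [ 0.49773292 -0.29914722  0.03      ]
side roll 309.1216125488281 327.5540466308594 (301, 320, 17, 16) [ 0.49629352 -0.30069502  0.03      ]
```

```bash
cat > go.py <<'E'
import sys,json
from h import *
from scipy.spatial.transform import Rotation as Ro
def rel(p,R=None,yaw=None):
    s=arm.state();R0=np.array(s['eef_rot']);p0=np.array(s['ee_pos'])
    if yaw is not None:
        a=np.radians(yaw);y=np.array([np.cos(a),np.sin(a),0]);z=np.array([0,0,-1.]);R=np.c_[np.cross(y,z),y,z]
    d=R0.T@(np.array(p)-p0);w=Ro.from_matrix(R0.T@R).as_rotvec() if R is not None else np.zeros(3)
    return np.round(np.r_[d,w],4)
if __name__=='__main__':  # x y z yaw
    a=list(map(float,sys.argv[1:]));s=arm.state()
    print(s['clock'],np.round(s['ee_pos'],4),np.round(s['joints'],1),'opening',s['opening'])
    print(rel(a[:3],yaw=a[3]).tolist())
E
python3 -m creep '[[0,-0.1,-0.06,-0.03,0,0,0.15],[0,-0.15,-0.09,-0.04,0,0,0.3],[0,-0.19,-0.12,-0.04,0,0,0.45],[0,-0.23,-0.14,-0.04,0,0,0.6],[0,-0.26,-0.165,-0.04,0,0,0.7]]'; python3 go.py .558 .065 .27 -24
```

```text
clock: 0.6
ee_pos: [0.294, 0.3352, 0.268]
eef_rot: [[-0.595, 0.804, 0.0], [0.804, 0.595, 0.0], [-0.0, 0.0, -1.0]]
ft_force: [1.4, 0.4, -0.1]
opening: 1.002
grip_force: 0.0
0.6 [0.294  0.3352 0.268 ] [ 48.7  -1.2  -6.6  84.6  -0.  102.2] opening 1.0016387975609204
[-0.3742, 0.0513, -0.0019, 0.0003, -0.0001, 1.0563]
```

```bash
python3 -m creep '[[0,-0.05,0.007,0,0,0,0.15],[0,-0.1,0.014,0,0,0,0.3],[0,-0.15,0.02,0,0,0,0.45],[0,-0.2,0.027,0,0,0,0.6],[0,-0.25,0.034,0,0,0,0.75]]' >/dev/null; python3 go.py .53 .065 .29 -24
```

```text
1.1 [0.4693 0.1565 0.2677] [ 18.4   4.1  -1.2  84.7   0.  115. ] opening 0.9995282776148691
[-0.084, 0.0708, -0.0223, -0.0003, -0.0, 0.3044]
```

```bash
python3 -m creep '[[0,-0.04,0.035,-0.01,0,0,0.15],[0,-0.084,0.071,-0.022,0,0,0.304],[0,-0.084,0.071,-0.022,0,0,0.304],[0,-0.084,0.071,-0.022,0,0,0.304]]' >/dev/null
python3 - <<'E'
from go import *
W=cal('wrist');im=arm.get_image('wrist');cv2.imwrite('pics/w0.png',im);np.savez('w0.npz',K=W[0],R=W[1],t=W[2],r=W[3])
print(arm.state()['ee_pos'],'cam',-W[1].T@W[2],W[1][2])
c=np.array([.572,.096]);f=np.array([np.cos(np.radians(66)),np.sin(np.radians(66))])
print(proj(W,[[*(c-.035*f),.189],[*(c+.076*f),.128],[*c,.14],[.477,.081,.007]]))
E
```

```text
[0.52982751 0.06690113 0.28933921] cam [0.5629264  0.13414263 0.43059795] [-0.11985081 -0.27141736 -0.95497036]
[[349.09337173 184.47875927]
 [346.88104217  33.64100157]
 [345.28833517 129.48705774]
 [272.42624844 159.45624752]]
```

View pics/w0.png

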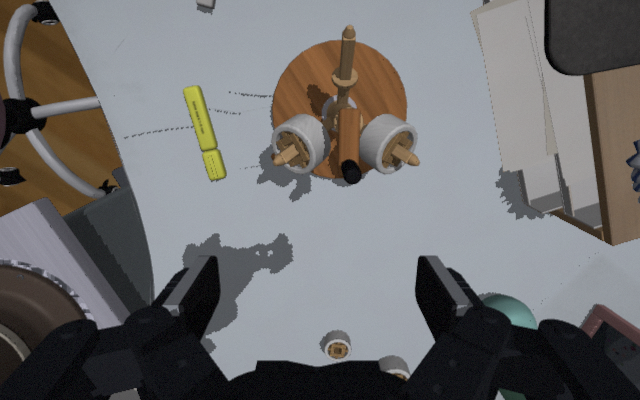

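The wrist view shows the knob's top at about (351,171), the hook tip at (348,31) and the disc at x 272–407, y 40–179. The bar's inner end is at about (349,110).

Run:
```python
from go import *
from scipy.optimize import least_squares
d=np.load('w0.npz');W=(d['K'],d['R'],d['t'],d['r']);im=cv2.imread('pics/w0.png')
H=cv2.cvtColor(im,cv2.COLOR_BGR2HSV);m=((H[...,1]>90)&(H[...,0]<22)).astype(np.uint8)*255
m[:38]=0;m[182:]=0;m[:,:262]=0;m[:,412:]=0
c=cv2.convexHull(max(cv2.findContours(m,0,2)[0],key=cv2.contourArea));pts=np.array([plane(W,p[0],.014)[:2] for p in c])
r=least_squares(lambda q:np.hypot(*(pts-q).T)-.082,pts.mean(0),loss='soft_l1',f_scale=.001).x
print('disc',r,np.round(np.hypot(*(pts-r).T)-.082,3))
k=(H[...,2]<60).astype(np.uint8)*255;k[:150]=0;k[200:]=0;k[:,:335]=0;k[:,368:]=0
c=max(cv2.findContours(k,0,2)[0],key=cv2.contourArea);x,y,w,h=cv2.boundingRect(c);print('knob box',x,y,w,h)
for v in((x+w/2,y+w/2),(351,171),(351,174)):print(v,plane(W,v,.189))
print('tip',plane(W,(348,30),.128))
```

```text
disc [0.57678252 0.0997954 ] [ 0.002 -0.001 -0.001 -0.002 -0.002 -0.002 -0.002 -0.002 -0.002 -0.002
 -0.002 -0.003 -0.004 -0.003 -0.003 -0.003 -0.002 -0.002 -0.002 -0.002
 -0.002 -0.003 -0.001 -0.001 -0.001 -0.001 -0.001 -0.001 -0.001 -0.001
 -0.001 -0.001 -0.001 -0.001 -0.001 -0.001 -0.001 -0.001 -0.001  0.001]
knob box 338 159 24 25
(350.0, 171.0) [0.56222926 0.07324894 0.189     ]
(351, 171) [0.56290039 0.07295418 0.189     ]
(351, 174) [0.56205362 0.07086037 0.189     ]
tip [0.60476928 0.16756547 0.128     ]
```

```bash
python3 go.py .560 .067 .158 -24
```

```text
1.55 [0.5298 0.0669 0.2893] [  7.2   8.7   6.8  88.1   0.  120.8] opening 0.9995137980503151
[0.0122, 0.0278, 0.1313, -0.0013, 0.0002, 0.0065]
```

```bash
python3 -m creep '[[0,0.012,0.028,0.03,0,0,0],[0,0.012,0.028,0.075,0,0,0],[0,0.012,0.028,0.11,0,0,0],[0,0.012,0.028,0.131,0,0,0],[150,0.012,0.028,0.131,0,0,0]]';python3 -m creep '[[255,0,0,0,0,0,0],[255,0,0,0,0,0,0],[255,0,0,0,0,0,0],[255,0,0,0,0,0,0],[255,0,0,0,0,0,0]]'
```

```text
clock: 2.05
ee_pos: [0.5571, 0.0686, 0.1553]
eef_rot: [[0.397, 0.918, -0.007], [0.918, -0.397, -0.0], [-0.003, -0.006, -1.0]]
ft_force: [0.0, 0.8, 0.3]
opening: 0.856
grip_force: 0.0
clock: 2.55
ee_pos: [0.561, 0.0673, 0.1605]
eef_rot: [[0.4, 0.916, 0.002], [0.916, -0.4, 0.001], [0.002, 0.002, -1.0]]
ft_force: [-1.7, 1.9, 6.0]
opening: 0.134
grip_force: 58.7
```

Run:
```python
from go import *
W=cal('wrist');im=arm.get_image('wrist');cv2.imwrite('pics/w1.png',im);np.savez('w1.npz',K=W[0],R=W[1],t=W[2],r=W[3])
s=arm.state();print(s['ee_pos'],s['opening'],s['grip_force'],s['ft_force'])
```

```text
[0.56097148 0.06723151 0.16047084] 0.13667612016847902 58.648985100444406 [-1.40377338  0.83790445  6.18529009]
```

View pics/w1.png

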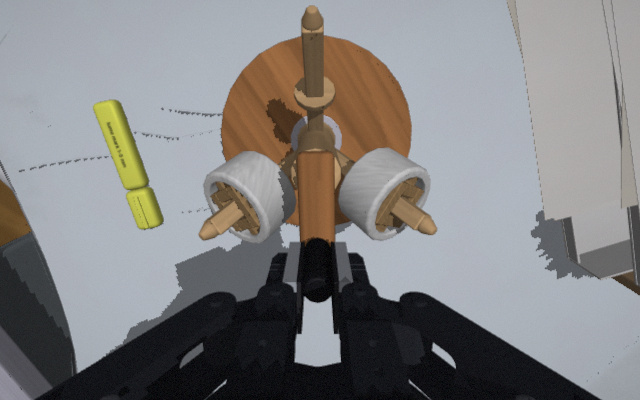

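```bash
python3 -m creep '[[255,0.0003,0.0049,-0.002,0,0,-0.14],[255,0.0014,0.0096,-0.002,0,0,-0.279],[255,0.003,0.0142,-0.002,0,0,-0.419],[255,0.0053,0.0185,-0.002,0,0,-0.559],[255,0.0082,0.0225,-0.002,0,0,-0.698]]';  python3 go.py .575 .099 .16 20
```

```text
clock: 3.1
ee_pos: [0.5835, 0.0655, 0.1605]
eef_rot: [[-0.288, 0.958, -0.002], [0.958, 0.288, 0.0], [0.001, -0.002, -1.0]]
ft_force: [-2.6, 1.0, -1.3]
opening: 0.139
grip_force: 59.6
3.1 [0.5835 0.0655 0.1605] [ 6.4 14.5 -2.3 73.4  0.  79.7] opening 0.1390442006545799
[0.0345, 0.0015, 0.0006, -0.002, -0.001, -0.0574]
```

Forces are tiny, so I continue.

```bash
python3 -m creep '[[255,0.0003,0.0049,0,0,0,-0.14],[255,0.0014,0.0096,0,0,0,-0.279],[255,0.003,0.0142,0,0,0,-0.419],[255,0.0053,0.0185,0,0,0,-0.559],[255,0.0082,0.0225,0,0,0,-0.698]]'; python3 -m creep '[[255,0.0003,0.0049,0,0,0,-0.14],[255,0.0014,0.0096,0,0,0,-0.279],[255,0.003,0.0142,0,0,0,-0.419],[255,0.0053,0.0185,0,0,0,-0.559],[255,0.0082,0.0225,0,0,0,-0.698]]'; python3 -m creep '[[255,0,0.0018,0,0,0,-0.05],[255,0,0.0018,0,0,0,-0.05],[255,0,0.0018,0,0,0,-0.05]]'
python3 - <<'E'
from go import *
W=cal('wrist');im=arm.get_image('wrist');cv2.imwrite('pics/w2.png',im);np.savez('w2.npz',K=W[0],R=W[1],t=W[2],r=W[3])
s=arm.state();print(s['ee_pos'],s['opening'],s['ft_force'],np.degrees(np.arctan2(s['eef_rot'][1][0],s['eef_rot'][0][0])))
t=arm.get_image('top');cv2.imwrite('pics/top2.png',t)
cv2.imwrite('pics/c2.png',np.vstack([cv2.resize(im,(480,300)),cv2.resize(t[165:235,244:356],(480,300),interpolation=2)]))
E
```

```text
clock: 3.6
ee_pos: [0.6036, 0.0786, 0.1606]
eef_rot: [[-0.835, 0.55, -0.001], [0.55, 0.835, -0.002], [-0.001, -0.002, -1.0]]
ft_force: [0.1, -2.7, -1.7]
opening: 0.14
grip_force: 59.5
clock: 4.1
ee_pos: [0.6113, 0.1019, 0.1607]
eef_rot: [[-0.993, -0.115, 0.003], [-0.115, 0.993, -0.002], [-0.003, -0.003, -1.0]]
ft_force: [8.7, -2.5, -5.5]
opening: 0.139
grip_force: 59.0
clock: 4.4
ee_pos: [0.6111, 0.1046, 0.1606]
eef_rot: [[-0.987, -0.16, 0.004], [-0.16, 0.987, -0.0], [-0.003, -0.001, -1.0]]
ft_force: [7.5, -0.6, -5.5]
opening: 0.143
grip_force: 59.0
[0.6111429  0.10457742 0.16062117] 0.14406026210358172 [ 8.04446246  0.48732005 -5.39877033] -170.792931045728
```

View pics/c2.png

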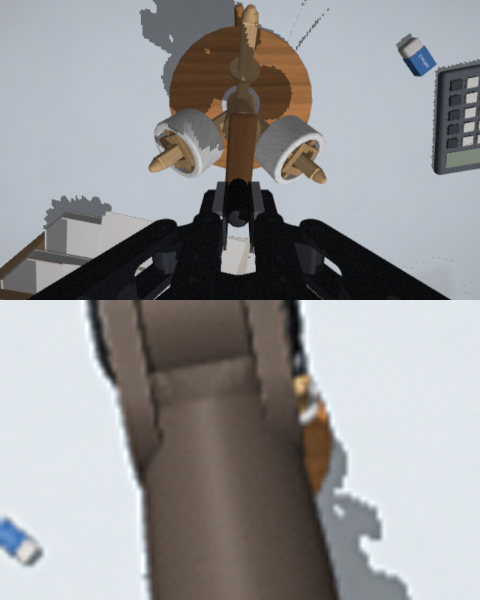

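The hook is now near the front. In wrist pixels the pointer is at about (319,12) and the hook tip at about (333,13). Next I work out the remaining angle.

```bash
python3 - <<'E'
from go import *
from scipy.optimize import least_squares
d=np.load('w2.npz');W=(d['K'],d['R'],d['t'],d['r']);im=cv2.imread('pics/w2.png')
H=cv2.cvtColor(im,cv2.COLOR_BGR2HSV);m=((H[...,1]>90)&(H[...,0]<22)).astype(np.uint8)*255
m[:35]=0;m[150:]=0;m[:,:215]=0;m[:,425:]=0
c=cv2.convexHull(max(cv2.findContours(m,0,2)[0],key=cv2.contourArea)).reshape(-1,2);c=c[(c[:,1]<148)&(c[:,1]>38)]
pts=np.array([plane(W,p,.014)[:2] for p in c])
r=least_squares(lambda q:np.hypot(*(pts-q).T)-.082,pts.mean(0),loss='soft_l1',f_scale=.001).x
print('disc',r,np.round(np.hypot(*(pts-r).T)-.082,3))
for n,v,z in(('ptr tip',(318.5,4),.01),('ptr root',(318.5,33),.01),('tip',(333.5,11),.128),('tip',(334,8),.128),('collar',(325,90),.085)):
    p=plane(W,v,z);q=p[:2]-r;print(n,p,np.hypot(*q),np.degrees(np.arctan2(q[1],q[0]))%360)
W0=np.load('w0.npz')
E
python3 - <<'E'
import cv2
im=cv2.imread('pics/w2.png')
cv2.imwrite('pics/c3.png',cv2.resize(im[0:150,210:430],None,fx=3.5,fy=3.5,interpolation=cv2.INTER_CUBIC))
E
```

```text
disc [0.5785933  0.10048043] [ 0.001  0.     0.001  0.    -0.    -0.    -0.    -0.    -0.001 -0.001
 -0.001 -0.002 -0.002 -0.002 -0.002 -0.002 -0.001 -0.001 -0.001 -0.
 -0.    -0.     0.     0.     0.     0.     0.001]
ptr tip [0.47545646 0.08223156 0.01      ] 0.10473886381425643 190.0339705034402
ptr root [0.4954749  0.08550455 0.01      ] 0.08445677006957948 190.2136972272801
tip [0.50229277 0.093285   0.128     ] 0.0766390578258177 185.38727295013663
tip [0.50104363 0.09329663 0.128     ] 0.07788169523967732 185.2924806516554
collar [0.53701023 0.09612223 0.085     ] 0.04181082694384965 185.98316009460808
```

View pics/c3.png

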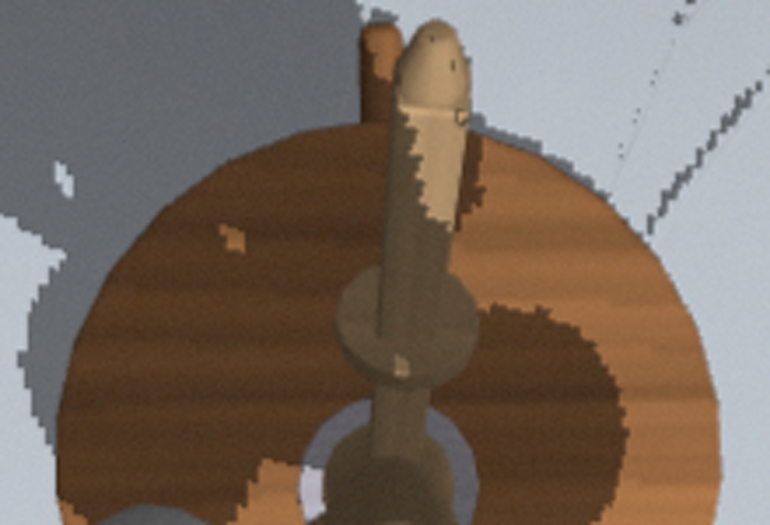

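Crop: the pointer is at x≈319 px and the hook tip is at about (334,13). The hook is at ~185.5° and the front at ~190°, so I turn 4.5° more, open and rise.

```bash
python3 -m creep '[[255,0.0001,0.0028,0,0,0,-0.079],[255,0.0001,0.0028,0,0,0,-0.079],[255,0.0001,0.0028,0,0,0,-0.079],[255,0.0001,0.0028,0,0,0,-0.079]]';python3 -m creep '[[120,0,0,0,0,0,0],[0,0,0,0,0,0,0],[0,0,0,0,0,0,0],[0,0,0,-0.03,0,0,0],[0,0,0,-0.08,0,0,0]]';python3 -m creep '[[0,0.04,0,-0.05,0,0,0],[0,0.08,0,-0.06,0,0,0],[0,0.08,0,-0.06,0,0,0],[0,0.08,0,-0.06,0,0,0]]'
python3 - <<'E'
from go import *
W=cal('wrist');im=arm.get_image('wrist');cv2.imwrite('pics/w3.png',im);np.savez('w3.npz',K=W[0],R=W[1],t=W[2],r=W[3])
s=arm.state();print(s['ee_pos'],s['opening'],s['joints'])
c=np.array([.577,.1005]);f=np.array([np.cos(np.radians(190)),np.sin(np.radians(190))])
print(proj(W,[[*(c-.035*f),.189],[*(c+.076*f),.128],[*(c+.04*f),.085],[*(c+.102*f),.01],[.497,-.3,.03]]))
E
```

```text
clock: 4.9
ee_pos: [0.6108, 0.1074, 0.1606]
eef_rot: [[-0.971, -0.237, 0.004], [-0.237, 0.971, -0.0], [-0.004, -0.001, -1.0]]
ft_force: [8.9, 0.4, -6.1]
opening: 0.139
grip_force: 58.9
clock: 5.4
ee_pos: [0.6064, 0.1072, 0.2384]
eef_rot: [[-0.971, -0.238, -0.007], [-0.238, 0.971, -0.001], [0.007, 0.001, -1.0]]
ft_force: [1.0, -0.2, 0.2]
opening: 0.966
grip_force: 0.0
clock: 5.8
ee_pos: [0.5303, 0.0884, 0.3026]
eef_rot: [[-0.971, -0.238, 0.003], [-0.238, 0.971, 0.001], [-0.003, -0.0, -1.0]]
ft_force: [0.4, -0.0, -0.1]
opening: 1.0
grip_force: 0.0
[0.53077766 0.08851883 0.3010979 ] 1.0028559502850973 [ 9.46739265e+00  9.28750821e+00  8.92703870e+00  8.95725285e+01
  1.45456256e-03 -4.28862720e+00]
[[316.81647743 282.22856546]
 [324.66004299 142.68478498]
 [321.44517346 169.81872917]
 [324.19324387 107.59558618]
 [ -9.92825196  43.13225523]]
```

View pics/w3.png

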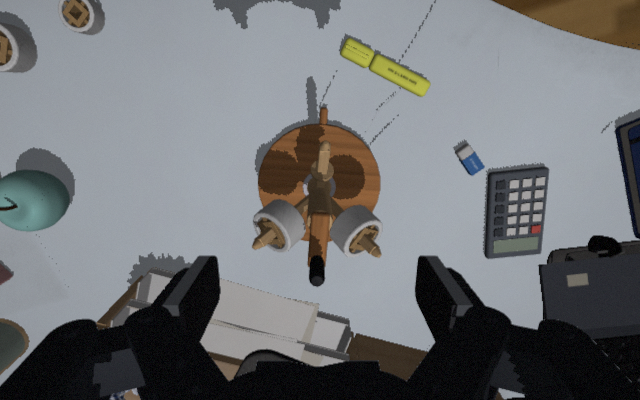

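The hook tip (325,146) lies over the pointer (324,106), so the alignment is good. The knob is at (317,270). Next is a look over the roll.

```bash
python3 go.py .497 -.30 .25 90
```

```text
5.85 [0.5308 0.0885 0.3011] [ 9.5  9.3  8.9 89.6  0.  -4.3] opening 1.0028559502850973
[0.1253, -0.3693, 0.051, 0.0001, 0.0012, 0.2401]
```

```bash
python3 -m creep '[[0,0.016,-0.046,0.006,0,0,0.05],[0,0.03,-0.092,0.012,0,0,0.1],[0,0.046,-0.138,0.02,0,0,0.15],[0,0.062,-0.184,0.025,0,0,0.2],[0,0.078,-0.23,0.032,0,0,0.24]]'>/dev/null; python3 go.py .497 -.30 .25 90
```

```text
6.35 [ 0.5098 -0.1553  0.2668] [-16.9   8.4   3.6  85.3   0.  -16.9] opening 1.0037851252528562
[0.0126, -0.1447, 0.0167, 0.0008, -0.0023, -0.0012]
```

```bash
python3 -m creep '[[0,0.004,-0.045,0.006,0,0,0],[0,0.009,-0.092,0.012,0,0,0],[0,0.0126,-0.145,0.0167,0,0,0],[0,0.0126,-0.145,0.0167,0,0,0],[0,0.0126,-0.145,0.0167,0,0,0]]'>/dev/null
python3 - <<'E'
from go import *
W=cal('wrist');im=arm.get_image('wrist');cv2.imwrite('pics/w4.png',im);np.savez('w4.npz',K=W[0],R=W[1],t=W[2],r=W[3])
s=arm.state();print(s['clock'],s['ee_pos'])
u=proj(W,[[.497,-.3,.03]])[0];print(u)
x0,y0=int(u[0])-60,max(0,int(u[1])-60);c=im[y0:y0+120,x0:x0+120]
H=cv2.cvtColor(im,cv2.COLOR_BGR2HSV);m=np.zeros((400,640),np.uint8);m[y0:y0+120,x0:x0+120]=((H[...,1]>90)&(H[...,0]<25))[y0:y0+120,x0:x0+120]*255
cc=max(cv2.findContours(cv2.morphologyEx(m,3,np.ones((3,3))),0,2)[0],key=cv2.contourArea);(x,y),r=cv2.minEnclosingCircle(cc);print(x,y,r,plane(W,(x,y),.03))
cv2.imwrite('pics/c4.png',cv2.resize(c,(600,600),interpolation=2));print(x0,y0)
E
```

```text
6.9 [ 0.49720636 -0.29860274  0.2503182 ]
[317.38227521 163.03049751]
318.5 164.5 17.846668243408203 [ 0.49862809 -0.298787    0.03      ]
257 103
```

View pics/c4.png

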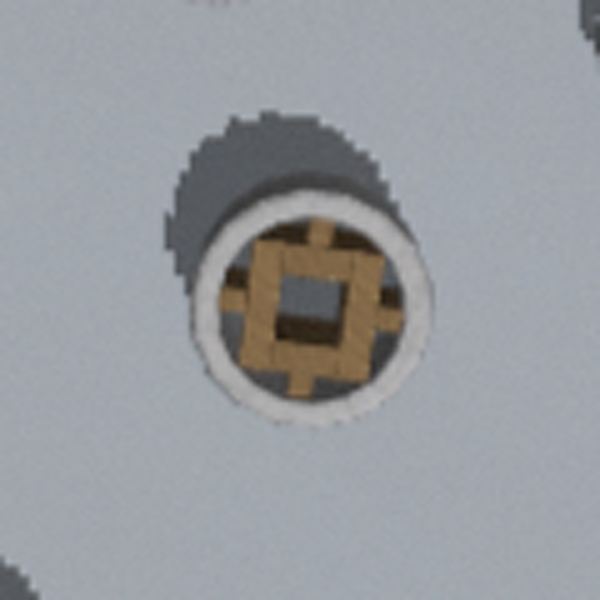

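The crop shows the big roll's ring about (312,308), 235 wide. The core's square corners are at (258,240), (385,252), (372,380) and (242,365), so it is turned slightly.

```bash
python3 - <<'E'
from go import *
d=np.load('w4.npz');W=(d['K'],d['R'],d['t'],d['r'])
P=np.array([plane(W,(257+a/5,103+b/5),.03)[:2] for a,b in((258,240),(385,252),(372,380),(242,365))])
for i in range(4):
    e=P[(i+1)%4]-P[i];print(np.hypot(*e),np.degrees(np.arctan2(e[1],e[0]))%90)
print(P.mean(0));a=plane(W,(257+190/5,103+308/5),.03);b=plane(W,(257+434/5,103+308/5),.03);print('diam',np.hypot(*(a-b)[:2]),(a+b)/2)
E
python3 go.py .499 -.299 .003 84
```

```text
0.027481918311156237 84.41672137984612
0.028537356868362947 84.939733976223
0.028834279230924607 83.06436733497867
0.02787673225004174 82.18852369552673
[ 0.49917867 -0.29731715]
diam 0.05311880754207263 [ 0.49874156 -0.29780248  0.03      ]
6.9 [ 0.4972 -0.2986  0.2503] [-31.   13.5   7.8  84.4   0.  -31. ] opening 1.004700076779785
[-0.0024, -0.0009, 0.2473, 0.0019, -0.0026, 0.1041]
```

```bash
python3 -m creep '[[0,-0.002,0.0006,0.04,0,0,0.05],[0,-0.002,0.0006,0.09,0,0,0.104],[0,-0.002,0.0006,0.14,0,0,0.104],[0,-0.002,0.0006,0.185,0,0,0.104],[0,-0.002,0.0006,0.215,0,0,0.104]]'>/dev/null;python3 -m creep '[[0,0,0,0.015,0,0,0],[0,0,0,0.025,0,0,0],[0,0,0,0.031,0,0,0],[0,0,0,0.031,0,0,0]]'; python3 -m creep '[[255,0,0,0,0,0,0],[255,0,0,0,0,0,0],[255,0,0,0,0,0,0],[255,0,0,0,0,0,0],[255,0,0,0,0,0,0]]'
```

```text
clock: 7.8
ee_pos: [0.4994, -0.2971, 0.0061]
eef_rot: [[-0.995, 0.102, -0.0], [0.102, 0.995, 0.0], [0.0, 0.0, -1.0]]
ft_force: [-0.3, 0.5, -0.2]
opening: 0.996
grip_force: 0.0
clock: 8.3
ee_pos: [0.4999, -0.2984, 0.0076]
eef_rot: [[-0.995, 0.104, 0.002], [0.104, 0.995, -0.001], [-0.002, -0.001, -1.0]]
ft_force: [0.2, 0.4, 6.2]
opening: 0.571
grip_force: 62.7
```

```bash
python3 -m creep '[[255,0,0,-0.01,0,0,0],[255,0,0,-0.04,0,0,0],[255,0,0,-0.09,0,0,0],[255,0,0,-0.14,0,0,0],[255,0,0,-0.19,0,0,0]]'
cat > tgt.py <<'E'
from go import *
def target(s,c=(.577,.101),a=190.,dz=.0075,off=(0,0,0)):
    a=np.radians(a);f=np.array([np.cos(a),np.sin(a),0]);k=np.radians(40)
    hz=np.sin(k)*f+np.cos(k)*np.array([0,0,1.]);y=np.array([f[1],-f[0],0]);z=-hz;R=np.c_[np.cross(y,z),y,z]
    o=np.array([*c,0])+.04*f+np.array([0,0,.085])
    return o+s*hz+dz*z+R@np.array(off),R
if __name__=='__main__':
    p,R=target(.10);print(p,R.round(3).tolist());st=arm.state()
    print(rel(p,R),'up',rel(p+[-.04,0,.06],yaw=100))
E
python3 tgt.py
```

```text
clock: 8.8
ee_pos: [0.4984, -0.2976, 0.1986]
eef_rot: [[-0.995, 0.104, -0.0], [0.104, 0.995, 0.0], [0.0, 0.0, -1.0]]
ft_force: [0.3, -0.2, -0.5]
opening: 0.57
grip_force: 62.0
[0.47905313 0.08372932 0.15585911] [[-0.754, -0.174, 0.633], [-0.133, 0.985, 0.112], [-0.643, 0.0, -0.766]]
[ 0.0588  0.3772  0.0428 -0.0972 -0.6937 -0.2671] up [ 9.860e-02  3.731e-01 -1.720e-02  1.000e-04 -2.000e-04 -2.785e-01]
```

```bash
python3 -m creep '[[255,0.01,0.035,-0.006,0,0,-0.05],[255,0.022,0.08,-0.012,0,0,-0.11],[255,0.034,0.125,-0.017,0,0,-0.17],[255,0.046,0.17,-0.02,0,0,-0.22],[255,0.058,0.215,-0.02,0,0,-0.278]]'>/dev/null;  python3 tgt.py
```

```text
[0.47905313 0.08372932 0.15585911] [[-0.754, -0.174, 0.633], [-0.133, 0.985, 0.112], [-0.643, 0.0, -0.766]]
[-0.0437  0.155   0.0615 -0.     -0.6968  0.0012] up [-0.0044  0.162   0.0014 -0.0004  0.0013  0.0011]
```

```bash
python3 -m creep '[[255,0.0,0.04,0,0,-0.14,0],[255,0,0.08,0,0,-0.28,0],[255,0,0.12,0,0,-0.42,0],[255,0,0.15,0,0,-0.56,0],[255,0,0.157,0,0,-0.697,0]]'; python3 -m creep '[[255,0,0,0,0,0,0],[255,0,0,0,0,0,0]]'
python3 - <<'E'
from tgt import *
p,R=target(.10);s=arm.state();print(s['ee_pos'],s['joints'],rel(p,R))
E
```

```text
clock: 9.8
ee_pos: [0.4356, 0.0788, 0.2176]
eef_rot: [[-0.75, -0.177, 0.637], [-0.134, 0.984, 0.115], [-0.648, 0.001, -0.762]]
ft_force: [0.7, -0.3, -0.8]
opening: 0.569
grip_force: 62.1
clock: 10.0
ee_pos: [0.4358, 0.0765, 0.2171]
eef_rot: [[-0.756, -0.174, 0.632], [-0.133, 0.985, 0.111], [-0.641, -0.0, -0.767]]
ft_force: [1.0, -0.1, 0.0]
opening: 0.565
grip_force: 62.1
[0.43581682 0.07647607 0.21708659] [ 9.93344442e+00 -3.43336897e+01 -4.74387591e+01  3.70123196e+01
  2.89700492e-02 -6.18834510e-02] [ 0.0056 -0.0003  0.0751 -0.0002 -0.002   0.0002]
```

```bash
python3 -m creep '[[255,0.003,0,0.02,0,0,0],[255,0.0056,0,0.045,0,0,0],[255,0.0056,0,0.065,0,0,0],[255,0.0056,0,0.065,0,0,0],[255,0.0056,0,0.065,0,0,0]]'
python3 - <<'E'
from tgt import *
W=cal('wrist');im=arm.get_image('wrist');cv2.imwrite('pics/w5.png',im);np.savez('w5.npz',K=W[0],R=W[1],t=W[2],r=W[3])
sd=arm.get_image('side');cv2.imwrite('pics/side5.png',sd)
p,R=target(.1);s=arm.state();hz=-R[:,2];o=p-.0925*hz
P=np.array(s['ee_pos']);Rt=np.array(s['eef_rot'])
X=[o+.056*hz,o,P,P+Rt@[0,0,-.0225],P+Rt@[0,0,.0075]]
print(s['ee_pos'],rel(p,R));print('wrist',proj(W,X).round(1).tolist());print('side',proj(cal('side'),X).round(1).tolist())
V=np.vstack([im[0:400,120:520],]);V=cv2.resize(V,(500,500),interpolation=2)
D=cv2.resize(sd[150:240,275:365-36+36],(300,300),interpolation=2);Q=np.zeros((500,800,3),np.uint8);Q[:,:500]=V;Q[:300,500:]=D
cv2.imwrite('pics/c5.png',Q)
E
```

```text
clock: 10.5
ee_pos: [0.4753, 0.0826, 0.1642]
eef_rot: [[-0.757, -0.172, 0.631], [-0.132, 0.985, 0.11], [-0.64, -0.0, -0.768]]
ft_force: [-0.3, -0.1, 0.2]
opening: 0.567
grip_force: 62.1
[0.47474788 0.08281311 0.16469457] [ 0.0023  0.0002  0.0096 -0.0009 -0.0007 -0.001 ]
wrist [[320.1, 220.7], [319.6, 193.5], [320.5, 261.7], [321.0, 288.9], [320.3, 254.3]]
side [[306.5, 179.4], [319.4, 189.6], [296.0, 170.0], [290.3, 165.5], [297.8, 171.5]]
```

View pics/c5.png

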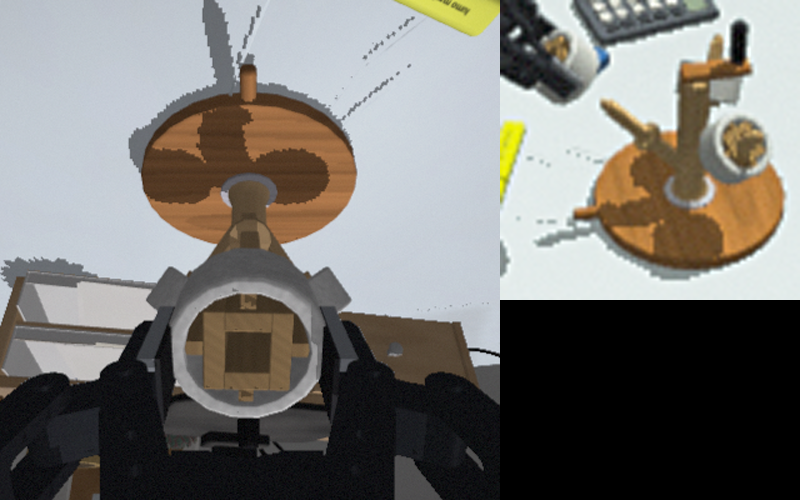

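The wrist crop shows the held roll's near face with its square core at crop (203..292, 313..390), which is image centre (318,281). The hook and pointer line up behind it. The side crop's hook tip is at (306.5,181), within 1.5 px of prediction. Next I work out the roll's offset in the tool frame.

Run:
```python
from tgt import *
d=np.load('w5.npz');W=(d['K'],d['R'],d['t'],d['r']);s=arm.state();P=np.array(s['ee_pos']);Rt=np.array(s['eef_rot'])
print('f',W[0][0,0])
px=np.array([[203,313],[292,313],[291,390],[205,388]])/1.25+[120,0]
h=.0141;obj=np.array([[h,-h,0],[h,h,0],[-h,h,0],[-h,-h,0]])
# tool-plane rays: intersect with tool z=-.0225 and others
K,R,t,_=W;o=-R.T@t
for zt in(-.0225,-.0185,-.0145):
    Q=[]
    for q in px:
        v=R.T@np.linalg.inv(K)@np.r_[q,1.];a=Rt.T@(o-P);b=Rt.T@v;Q.append((a+b*(zt-a[2])/b[2])[:2])
    Q=np.array(Q);print(zt,Q.mean(0).round(4),np.round(Q*1000,1).tolist())
```

```text
f 337.3955905724011
-0.0225 [ 0.0033 -0.0011] [[16.9, -14.8], [16.9, 12.5], [-10.8, 13.0], [-10.0, -15.0]]
-0.0185 [ 0.0008 -0.0011] [[14.9, -15.3], [14.9, 13.0], [-13.7, 13.5], [-12.9, -15.5]]
-0.0145 [-0.0016 -0.0011] [[13.0, -15.8], [12.9, 13.4], [-16.6, 14.0], [-15.8, -15.9]]
```

Run:
```python
from tgt import *
for s in(.07,.055,.015):
    p,R=target(s,dz=.0065,off=(-.0015,.001,0));print(s,rel(p,R))
```

```text
0.07 [ 0.0008  0.0012  0.0386 -0.0009 -0.0007 -0.001 ]
0.055 [ 0.0008  0.0012  0.0536 -0.0009 -0.0007 -0.001 ]
0.015 [ 0.0007  0.0012  0.0936 -0.0009 -0.0007 -0.001 ]
```

```bash
python3 -m creep '[[255,0.0008,0.0012,0.015,0,0,0],[255,0.0008,0.0012,0.028,0,0,0],[255,0.0008,0.0012,0.034,0,0,0],[255,0.0008,0.0012,0.034,0,0,0],[255,0.0008,0.0012,0.034,0,0,0]]'
python3 - <<'E'
from tgt import *
p,R=target(.055,dz=.0065,off=(-.0015,.001,0));print(rel(p,R))
E
```

```text
clock: 11.1
ee_pos: [0.4941, 0.0879, 0.137]
eef_rot: [[-0.755, -0.173, 0.633], [-0.133, 0.985, 0.111], [-0.642, -0.0, -0.766]]
ft_force: [-0.3, 1.2, 0.4]
opening: 0.567
grip_force: 62.1
[-0.0017 -0.0005  0.0195 -0.0003 -0.0006 -0.0003]
```

```bash
python3 -m creep '[[255,-0.001,0,0.006,0,0,0],[255,-0.001,0,0.011,0,0,0],[255,-0.001,0,0.016,0,0,0],[255,-0.001,0,0.019,0,0,0],[255,-0.001,0,0.019,0,0,0]]'
python3 - <<'E'
from tgt import *
p,R=target(.015,dz=.0065,off=(-.0015,.001,0));s=arm.state();print(rel(p,R),np.array(s['eef_rot']).T@s['ft_force'],s['torque'])
E
```

```text
clock: 11.6
ee_pos: [0.5066, 0.0902, 0.1215]
eef_rot: [[-0.756, -0.173, 0.631], [-0.133, 0.985, 0.111], [-0.641, -0.0, -0.768]]
ft_force: [-0.5, 1.0, -0.0]
opening: 0.565
grip_force: 62.1
[-0.002  -0.0006  0.0395 -0.0002 -0.0023 -0.0002] [ 0.25364139  1.10395537 -0.16083267] [-0.11712757  0.66168206 -0.01732733]
```

```bash
python3 -m creep '[[255,-0.001,0,0.007,0,0,0],[255,-0.001,0,0.014,0,0,0],[255,-0.001,0,0.021,0,0,0],[255,-0.001,0,0.028,0,0,0],[255,-0.001,0,0.032,0,0,0]]'; python3 -m creep '[[255,0,0,0.003,0,0,0],[255,0,0,0.006,0,0,0],[255,0,0,0.008,0,0,0],[255,0,0,0.008,0,0,0]]';python3 - <<'E'
from tgt import *
p,R=target(.015,dz=.0065,off=(-.0015,.001,0));s=arm.state();print(rel(p,R),np.array(s['eef_rot']).T@s['ft_force'],s['torque'])
E
```

```text
clock: 12.1
ee_pos: [0.5279, 0.0939, 0.0974]
eef_rot: [[-0.756, -0.173, 0.631], [-0.133, 0.985, 0.111], [-0.641, -0.0, -0.767]]
ft_force: [0.4, -0.6, -0.9]
opening: 0.57
grip_force: 62.1
clock: 12.5
ee_pos: [0.5326, 0.0947, 0.0926]
eef_rot: [[-0.755, -0.173, 0.632], [-0.133, 0.985, 0.111], [-0.642, -0.0, -0.767]]
ft_force: [-8.3, -2.0, 5.1]
opening: 0.57
grip_force: 63.2
[-0.0003 -0.0005  0.0004 -0.0004 -0.001  -0.0003] [ 3.21047201 -0.55190842 -9.37922634] [-0.25732318  0.98560373 -0.06808758]
```

Contact with the collar at 9 N shows it is home. I release and back straight out.

```bash
python3 -m creep '[[150,0,0,-0.001,0,0,0],[60,0,0,-0.001,0,0,0],[0,0,0,-0.001,0,0,0],[0,0,0,-0.001,0,0,0],[0,0,0,-0.001,0,0,0]]'; python3 -m creep '[[0,0,0,-0.01,0,0,0],[0,0,0,-0.04,0,0,0],[0,0,0,-0.08,0,0,0],[0,0,0,-0.12,0,0,0],[0,0,0,-0.12,0,0,0]]';python3 - <<'E'
from tgt import *
W=cal('wrist');im=arm.get_image('wrist');cv2.imwrite('pics/w6.png',im)
sd=arm.get_image('side');cv2.imwrite('pics/side6.png',sd);S=cal('side')
p,R=target(.015,dz=0);hz=-R[:,2]
H=cv2.cvtColor(im,cv2.COLOR_BGR2HSV);m=((H[...,1]>75)&(H[...,0]<25)).astype(np.uint8)
def ell(im,C,face):
    u=proj(C,[p+face*hz])[0];tip=proj(C,[p+.041*hz])[0]
    return u.round(1),tip.round(1)
print('pred face/tip wrist',ell(im,W,.015),'side',ell(sd,S,.015))
# white roll blob near prediction: low-saturation bright, vs. background
for n,I,C in(('wrist',im,W),('side',sd,S)):
    ring=[p+.015*hz+.0235*(np.cos(a)*R[:,0]+np.sin(a)*R[:,1]) for a in np.linspace(0,6.28,12,endpoint=False)]
    q=proj(C,ring).round().astype(int);print(n,[I[v,u].tolist() if 0<=u<640 and 0<=v<400 else None for u,v in q])
E
```

```text
clock: 13.0
ee_pos: [0.5322, 0.0947, 0.093]
eef_rot: [[-0.755, -0.173, 0.632], [-0.133, 0.985, 0.111], [-0.642, -0.0, -0.767]]
ft_force: [-0.2, 0.9, 0.1]
opening: 1.001
grip_force: 0.0
clock: 13.5
ee_pos: [0.4562, 0.0813, 0.1914]
eef_rot: [[-0.75, -0.173, 0.639], [-0.132, 0.985, 0.112], [-0.649, 0.0, -0.761]]
ft_force: [1.0, 0.6, 0.1]
opening: 1.002
grip_force: 0.0
pred face/tip wrist (array([316.7, 187.3]), array([316.6, 198. ])) side (array([312.6, 184.2]), array([306.5, 179.4]))
wrist [[56, 71, 88], [100, 104, 107], [159, 158, 160], [159, 157, 158], [171, 170, 170], [219, 212, 204], [83, 96, 105], [195, 187, 185], [136, 142, 148], [156, 155, 155], [152, 150, 151], [176, 176, 179]]
side [[72, 93, 100], [101, 116, 124], [62, 99, 118], [117, 120, 115], [195, 203, 193], [229, 232, 226], [229, 231, 227], [205, 214, 208], [160, 168, 164], [153, 161, 159], [134, 135, 134], [71, 96, 110]]
```

No pictures left to view, so I check numerically with a coarse class map of the wrist image.

Run:
```python
from tgt import *
W=cal('wrist');im=cv2.imread('pics/w6.png');p,R=target(.015,dz=0);hz=-R[:,2]
H=cv2.cvtColor(im,cv2.COLOR_BGR2HSV)
for v in range(140,236,2):
    print(v,''.join('o' if H[v,u,1]>70 and H[v,u,0]<28 and H[v,u,2]>60 else '#' if H[v,u,2]<95 else '+' if H[v,u,2]<150 else '.' if H[v,u,2]<175 else ' ' for u in range(264,372,2)))
E=lambda f,r:proj(W,[p+f*hz+r*(np.cos(a)*R[:,0]+np.sin(a)*R[:,1]) for a in np.radians([0,90,180,270])]).round().tolist()
print('near rim',E(.015,.027),'far rim',E(-.015,.027),'tip',proj(W,[p+.041*hz]))
```

```text
140 ooooooooooooooooo++#ooooooooooooo+++#ooooooooooooooooo
142 oooooooooooooooo+++ooooo######oooo+++ooooooooooooooooo
144 oooooooooooooooo.  oo############o+++ooooooooooooooooo
146 oooooooooooooooo.  ##################ooooooooooooooooo
148 ooooooooooooooooo +##################ooooooooooooooooo
150 ooooooooooooooooo#######++++++++######oooooooooooooooo
152 oooooooooooooooo#####++++++++..++++####ooooooooooooooo
154 ooooooooooooooo###++++++++++++....+++###oooooooooooooo
156 oooooooooooooo###++.+++++++++. .....+++#oooooooooooooo
158 oooooooooooooo##++..++#o#oooo#o++....+++#ooooooooooooo
160 ooooooooooooo#++... #ooo#oooo#oooo+....+++oooooooooooo
162 oooooooooooo#++... #ooo##ooooooo#oo+...+++oooooooooooo
164 oooooooooooo#+....oo####oooooooooooo#....++ooooooooooo
166 oooooooooooo++...ooooooooooooooooooooo...++ooooooooooo
168 ooooooooooo#+...ooooooooooooooooooooooo...+ooooooooooo
170 ooooooooooo+....ooooooooooooooooooooooo....+oooooooooo
172  ooooooooo++...oooooooooooooooooooooooo#..++oooooooo  
174    ooooooo++..+ooooooooooooooooooooooo#o+..+oooooo    
176      ooooo++..#ooooooooooooooooooo
[... 1212 characters left out ...]
++++++++    .ooooooooooooo+    +#++++++++++++++
220 +++++++++++++++++.++ooooooooooooo+   +++++++++++++++++
222 +++++++++++++...++++ooooooooooooo+ .#+++++++++++++++++
224 ++++++++++++.....+++ooooooooooooo+#+++++++++++++++++++
226 ++++++++++++..... +#oooooooooooooo++++++++++++++++++++
228 +++++++++++....  .++oooooooooooooo++++++++++++++++++++
230 ++++++++++....     +ooooooooooooo+++++++++++++++++++++
232 ++++++++......     +ooooooooooooo+.+++++++++++++++++++
234 +++++++......      +ooooooooooooo+ +++++++++++++++++++
near rim [[317.0, 157.0], [353.0, 193.0], [317.0, 226.0], [281.0, 193.0]] far rim [[317.0, 150.0], [349.0, 182.0], [317.0, 213.0], [284.0, 182.0]] tip [[316.60933642 203.87074847]]
```

Run:
```python
from tgt import *
S=cal('side');I=arm.get_image('side');a=cv2.imread('pics/side5.png')
d=np.abs(I.astype(int)-a).max(2)>30;p,R=target(.015,dz=0);hz=-R[:,2]
for off in(0,.007,.015):
    q=proj(S,[p+(f+off)*hz+.027*(np.cos(t)*R[:,0]+np.sin(t)*R[:,1]) for f in(-.015,.015) for t in np.linspace(0,6.28,24)])
    m=np.zeros((400,640),np.uint8);cv2.fillConvexPoly(m,cv2.convexHull(q.astype(np.float32)).round().astype(int),1);print(off,q.min(0).round(1),q.max(0).round(1),'IoU-ish',(d&(m>0)).sum()/m.sum())
for v in range(170,216):print(v,''.join('x' if d[v,u] else '.' for u in range(285,345)))
s=arm.state();print(s['clock'],s['ft_force'],s['ee_pos'])
```

```text
0 [304.9 175.6] [327.2 198.3] IoU-ish 0.6632911392405063
0.007 [303.2 174.3] [325.7 197. ] IoU-ish 0.6442786069651741
0.015 [301.3 172.8] [323.9 195.6] IoU-ish 0.5667506297229219
170 ....xxxxxxxxxxxxx.xx........................................
171 ....xxxxxxx...xx.xx.........................................
172 ....xxxxxxx.xx..xxx.........................................
173 ..xxxxxxxxxx.xxxx.x.........................................
174 ..xxxxxxxxxxxx..xx..........................................
175 .xxxxxxxxxxxxxxxx...........................................
176 xxxxxxxxxxxxxxxxx...........................................
177 .xxxxxxxxxxxxxxx.............xx.............................
178 ..xxxxxxxxxxxxx...........xxxxxxx...........................
179 ...xxxxxxxxxxx...........xxxxxxxx...........................
180 .....xxxxxxx............xxxxxxxxx...........................
181 ......xxxx...............xxxxxxxx...........................
182 ..........................xxxxxxx...........................
183 .....................x......xxxxx.xx..xx....................
184 .......
[... 1447 characters left out ...]
....................................
207 ...................xx.......................................
208 ..................xxxxx.....................................
209 ...................xxxx.....................................
210 ...................xxxxxx......................x............
211 ...................x........................................
212 .............xxxxxxx........................................
213 ........xxxxxxxxxxx.........................................
214 ......xxxxxxxxxx............................................
215 ......xxxxxx................................................
13.65 [ 0.47787748  0.72352052 -0.75097306] [0.45615027 0.0813428  0.18525832]
```

The roll's outline (u 304–325, v 177–198) matches the home prediction, so I hand in.

```bash
python3 -c "
from station import arm
print(arm.close_job())"
```

```text
the job is handed in; nothing more can be done
None
```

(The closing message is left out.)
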